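Put the check weights back on their own balances

ROBOT

A 6-joint arm with a two-finger parallel gripper is mounted at the origin on the work surface. World frame = base frame: x ahead of the robot, y to its left, z up, the work surface at z = 0. Lengths are in m, angles in rad, forces in N, time in s.
With the tool pointing down it reaches from about 0.375 to 0.9 m from the base axis. Payload 3.1 kg.
Tool frame: the origin (TCP) lies where the fingers leave the gripper's body, on its centre line; the fingertips stand 73 mm ahead of it and the grasp point (between the pads) lies 54 mm ahead of it (r.tip_reach is the distance from the TCP to the fingertips, in m); z points along the fingers, y is the direction in which the jaws open and shut (so a half turn about z gives the same grasp; the last joint's range is limited). The gripper opens to 85 mm and grips with 20 to 120 N. Pads are 22 mm wide; open, the fingers measure 114 mm over their backs; the gripper's body (76 mm by 85 mm) begins 54 mm behind the grasp point. The pads swing forward as they close: fully open they stand 13 mm farther back than shut.
Start: joints at [1.165, 0.527, 1.433, -0, 1.181, -0.178], TCP at [0.141, 0.609, 0.304] pointing down, gripper open.
Joint ranges: [-3.08, 3.08], [-0.75, 2.2], [0.22, 2.44], [-1.43, 4.57], [0, 2.65], [-2.85, 2.85]. Speed limits (rad/s): [2.79, 2.79, 3.14, 3.14, 3.14, 3.14].

INTERFACE

Orientations are given as a unit quaternion [x, y, z, w].
In Python, from rig import r, jaws, solver, cams gives the robot as it stands. The module is installed in compiled form; this text tells all that it offers. Calls block until the motion is done:
- r.movep(position, orientation): joint-space move of the TCP to a pose.
- r.move_straight(position, rot=None, rate=0.15, force_limit=None): straight line of the TCP; rot=None keeps the orientation; rate is the mean speed in m/s. With force_limit (N) it stops when the force on the tool has changed by that much, and returns True; else False.
- r.goto_joints(angles): joint-space move.
- jaws.set_gripper(opening, f_grip=None): opening from 0.0 (shut) to 1.0 (fully open); f_grip is the grip in N (None keeps the last); returns when the fingers have stopped.
- r.pause(seconds).
- solver.solve_ik(position, orientation): joint angles nearest the present ones, or None.
- cams.camera(name): name is "side" or "top" or "wrist"; returns the picture (384x512x3 uint8, blue, green, red); there is no depth.
- cams.calibration(name): a dict with "fx", "fy", "cx", "cy" (pixels), "R" (3x3) and "t" (3): a world point X has camera coordinates R X + t; the wrist camera has in their place "T_tool_cam" (4x4, takes a point from camera to tool coordinates, whose origin is the TCP and whose axes are the flange's). Camera axes: x right, y down, z forward; pixel columns grow to the right and rows downward; lengths in m; the calibration is good to about 2 mm. A picture is of the moment at which its call begins: read the wrist's pose just before it. calibration takes no time and is no camera call.
A pose or a line that the arm cannot do raises r.Unreachable and nothing moves.
- r.sign_off(): hands the job in, once; it reports no verdict.
Trained networks look in the newest picture that a camera, given by its name, has taken for a name from the list of things; names that differ only in an ending like _2 or _b are one class to them, and where a whole thing is asked for, a point or a joint stands for the part that bears it (a point fixed in the world has none). Each returns a list of dicts, best first, with "score" (0 to 1); they miss things now and then, are a little off and sometimes report something else, mostly with a low value. They report only what shows in the picture. A call takes as long as a camera call. They do not tell look-alikes from the thing itself.
- cams.find_in(name, camera): "location" ([column, row] in pixels, amid what is visible of it).
- cams.mark_of(name, camera): "location" ([column, row] in pixels: a listed point, or the origin of a listed thing).
Readings, each from a call of its own:
- r.current_time(): time.
- r.current_joint_positions(): joint angles.
- r.current_joint_velocities(): joint speeds.
- r.current_effort(): joint torques, N m.
- r.current_tool_pos(): TCP position.
- r.current_eef_rot(): TCP orientation.
- r.current_wrist_force(): force on the tool from outside, world axes, zero at the start.
- r.current_moment(): the same for the moment, N m.
- r.current_width(): opening from 0.0 (shut) to 1.0 (fully open).
Only numpy, scipy, OpenCV 4.12 (cv2) and the standard library are available. Lean on these libraries where they do the work, as an engineer would, in place of code of your own. Each camera call takes 0.05 s, during which the arm holds its last target. There are 200 camera calls.

TASK

The three steel check weights have each been left on the wrong balance: for the daily check the biggest weight must stand upright in the middle of the biggest balance's pan, the middle-sized weight on the middle-sized balance and the smallest on the smallest. Never put a weight down on the bare bench, and never have two on one balance at once, so park one on the grey felt board while you change the others round. Set the weights down without dropping them or knocking them over, keep them from touching one another, and leave the wash bottle, the weight case and the beaker where they are.

Things in the scene. Friction and masses are not known exactly. Their poses are not given: they have to be found in the camera images.
- big_weight_mid (a point): the biggest of three bare stainless-steel knob weights (500 g): an upright cylinder 38 mm across and 47 mm tall with a 30 mm wide knob on a short neck above it, 68 mm tall in all. The point is on its axis, half-way up (34.0 mm above its foot); z is up. It starts standing on the middle-sized balance's pan.
- mid_weight_mid (a point): the middle-sized of three bare stainless-steel knob weights (200 g): an upright cylinder 28 mm across and 35 mm tall with a 22 mm wide knob on a short neck above it, 50 mm tall in all. The point is on its axis, half-way up (25.0 mm above its foot); z is up. It starts standing on the small balance's pan.
- small_weight_mid (a point): the smallest of three bare stainless-steel knob weights (100 g): an upright cylinder 22 mm across and 28 mm tall with a 17 mm wide knob on a short neck above it, 40 mm tall in all. The point is on its axis, half-way up (20.0 mm above its foot); z is up. It starts standing on the big balance's pan.
- big_balance_pan (a point): the biggest of three electronic top-loading balances: off-white housing 190 mm wide, 285 mm deep, matt grey metal pan (165 x 172 mm square) 85 mm above the bench, sloping console with display and keys on the robot's side (its -x side), lower than the pan. It is fixed and its pan does not give. The point is the centre of the pan's top face; z is up.
- mid_balance_pan (a point): the middle-sized of three electronic top-loading balances: off-white housing 160 mm wide, 243 mm deep, matt grey metal pan (round, 120 mm across) 70 mm above the bench, sloping console with display and keys on the robot's side (its -x side), lower than the pan. It is fixed and its pan does not give. The point is the centre of the pan's top face; z is up.
- small_balance_pan (a point): the smallest of three electronic top-loading balances: off-white housing 105 mm wide, 157 mm deep, matt grey metal pan (round, 76 mm across) 45 mm above the bench, sloping console with display and keys on the robot's side (its -x side), lower than the pan. It is fixed and its pan does not give. The point is the centre of the pan's top face; z is up.
- felt_top (a point): wooden board 130 x 130 mm with a dark grey felt top, 16 mm high, fixed to the bench, empty at the start. The point is the centre of its top face; z is up.
- wash_bottle: bystander: white plastic wash bottle, 68 mm across, with dark blue cap and bent spout, 187 mm tall; loose, behind the balances. Origin at the centre of its foot.
- weight_case: bystander: closed grey plastic case of the weight set, 125 x 215 mm, 53 mm high; loose, behind the balances. Origin at the centre of its underside.
- beaker: bystander: empty glass beaker, 70 mm across (74 mm at the rim), 95 mm tall; loose, behind the balances. Origin at the centre of its underside.
There are look-alikes about, which are no part of the job. Leave any green look-alike of the part that bears big_weight_mid alone. What is shaped like the part that bears mid_weight_mid but pink or purple is not meant.

How it is judged:
By the outcome, as a careful person would: the job done as asked, in the order asked, and still so for the second after the job is handed in, with the robot touching nothing.
It also fails if it takes over 106 s, if anything falls off the work surface, if the arm or the gripper's body presses on something with over 40 N, if the wrist force passes 120 N, or if a joint passes its speed limit or range.

## Working session

There is one attempt and no reset: what is moved stays moved. The work goes in short steps, each a Python script; the robot and the scene stay as the last script left them, time stands still between calls to the robot, and variables do not carry over. Pictures are saved under pics/ and viewed, about 12 in all and at most 16, crops included, and the job is handed in when it is done.

```bash
mkdir -p pics
cat > h.py <<'E'
import numpy as np, cv2
from scipy.spatial.transform import Rotation as Rn
from rig import r,jaws,solver,cams
names=["big_weight_mid","mid_weight_mid","small_weight_mid","big_balance_pan","mid_balance_pan","small_balance_pan","felt_top"]
def onplane(cal,px,z):
    d=np.array([(px[0]-cal["cx"])/cal["fx"],(px[1]-cal["cy"])/cal["fy"],1.])
    R=np.array(cal["R"]);t=np.array(cal["t"])
    c=-R.T@t; v=R.T@d
    return c+v*(z-c[2])/v[2]
def wcal():
    cal=dict(cams.calibration("wrist")); T=np.array(cal["T_tool_cam"])
    W=np.eye(4);W[:3,:3]=Rn.from_quat(r.current_eef_rot()).as_matrix();W[:3,3]=r.current_tool_pos()
    M=np.linalg.inv(W@T);cal["R"]=M[:3,:3];cal["t"]=M[:3,3];return cal
E
python3 - <<'E'
from h import *
H=dict(zip(names,[.104,.07,.105,.085,.07,.045,.016])); H["big_weight_mid"]=.104;H["mid_weight_mid"]=.07
for c in ["top","side"]:
    im=cams.camera(c);cv2.imwrite(f"pics/{c}0.png",im);cal=cams.calibration(c)
    print(c,"pos",np.round(-np.array(cal["R"]).T@np.array(cal["t"]),3))
    for n in names+["wash_bottle","weight_case","beaker"]:
        print(n,[(np.round(d["location"],1).tolist(),round(d["score"],2),np.round(onplane(cal,d["location"],H.get(n,0)),3).tolist()) for d in cams.mark_of(n,c)[:4]])
print(r.current_time(),r.current_eef_rot())
E
```

```text
top pos [ 0.464 -0.019  1.461]
big_weight_mid [([185.4, 179.2], 0.57, [0.697, 0.165, 0.104]), ([236.1, 203.4], 0.5, [0.616, 0.006, 0.104]), ([184.8, 214.7], 0.46, [0.584, 0.168, 0.104])]
mid_weight_mid [([336.5, 223.4], 0.6, [0.547, -0.315, 0.07]), ([371.7, 231.3], 0.5, [0.519, -0.427, 0.07]), ([379.3, 197.3], 0.49, [0.628, -0.459, 0.07])]
small_weight_mid [([107.4, 239.0], 0.4, [0.514, 0.409, 0.105])]
big_balance_pan [([188.0, 221.5], 0.57, [0.564, 0.16, 0.085]), ([106.8, 236.2], 0.56, [0.524, 0.418, 0.085])]
mid_balance_pan [([189.0, 219.9], 0.7, [0.57, 0.159, 0.07]), ([151.1, 167.5], 0.53, [0.745, 0.282, 0.07])]
small_balance_pan [([371.4, 227.7], 0.58, [0.532, -0.434, 0.045])]
felt_top [([277.4, 235.9], 0.57, [0.514, -0.128, 0.016]), ([372.6, 228.0], 0.48, [0.532, -0.447, 0.016])]
wash_bottle [([152.8, 166.7], 0.66, [0.761, 0.291, 0.0])]
weight_case [([235.4, 151.1], 0.78, [0.809, 0.006, 0.0]), ([372.5, 230.9], 0.49, [0.523, -0.45, 0.0])]
beaker [([321.5, 175.4], 0.81, [0.717, -0.287, 0.0]), ([369.5, 228.3], 0.73, [0.532, -0.441, 0.0])]
side pos [ 0.487 -0.95   0.776]
big_weight_
[... 253 characters left out ...]
, ([217.0, 237.2], 0.51, [0.519, -0.182, 0.07]), ([235.6, 288.1], 0.44, [0.541, -0.367, 0.07])]
small_weight_mid [([203.2, 130.8], 0.49, [0.536, 0.404, 0.105])]
big_balance_pan [([202.9, 133.4], 0.86, [0.535, 0.422, 0.085])]
mid_balance_pan [([221.6, 171.6], 0.82, [0.574, 0.146, 0.07])]
small_balance_pan [([236.2, 317.3], 0.86, [0.532, -0.429, 0.045]), ([299.2, 271.1], 0.34, [0.711, -0.328, 0.045])]
felt_top [([217.4, 238.5], 0.72, [0.522, -0.129, 0.016])]
wash_bottle [([263.4, 161.2], 0.89, [0.754, 0.292, 0.0])]
weight_case [([294.6, 198.7], 0.82, [0.805, 0.027, 0.0])]
beaker [([299.8, 271.7], 0.67, [0.726, -0.292, 0.0])]
1.1 [ 1.13651042e-01  9.93520730e-01 -1.80216437e-05  1.37198834e-05]
```

View pics/top0.png

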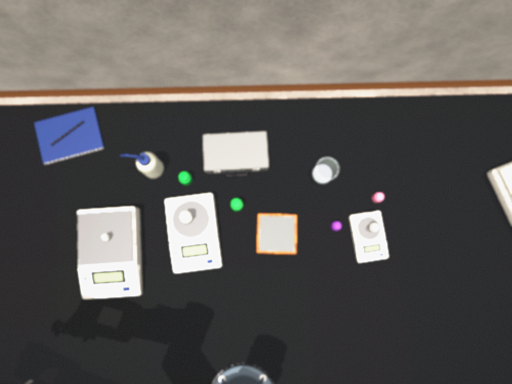

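View pics/side0.png

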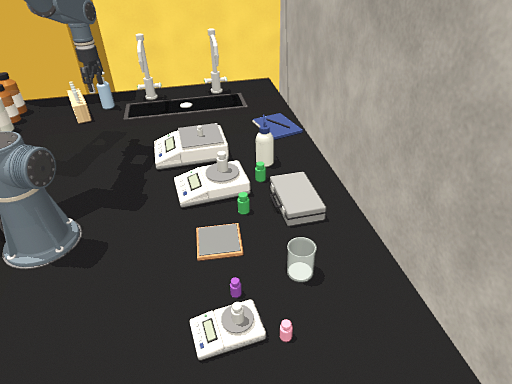

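The steel candidates in the top view are small (105,238), big (186,216) and mid (374,228), each standing on a balance pan. The look-alikes stand on the bench: green at (185,178) and (236,204), purple at (337,226), pink at (379,197). The colours and places fit the description, so next come an enlarged crop and wrist views.

```bash
cat >> h.py <<'E'
Q=[0.,1.,0.,0.]
E
python3 - <<'E'
from h import *
t=cv2.imread("pics/top0.png");s=cv2.imread("pics/side0.png")
a=cv2.resize(t[160:300,70:400],(792,336),interpolation=cv2.INTER_CUBIC)
b=[cv2.resize(s[y:y+66,x:x+99],(396,264),interpolation=cv2.INTER_CUBIC) for x,y in((160,120),(180,280))]
cv2.imwrite("pics/crop.png",np.vstack([a,np.hstack(b)]))
T=np.array(cams.calibration("wrist")["T_tool_cam"]);print(T.round(3))
tiles=[]
P={"small":(.52,.41,"small_weight_mid","big_balance_pan",.105,.085),"big":(.582,.163,"big_weight_mid","mid_balance_pan",.104,.07),"felt":(.518,-.128,None,"felt_top",0,.016),"mid":(.526,-.432,"mid_weight_mid","small_balance_pan",.07,.045)}
for k,(x,y,w,p,hw,hp) in P.items():
    r.movep([x-.05,y,.36],Q); cal=wcal(); im=cams.camera("wrist").copy()
    for n,z in((w,hw),(p,hp)):
        if n:
            for d in cams.mark_of(n,"wrist")[:3]:
                print(k,n,np.round(d["location"],1),round(d["score"],2),onplane(cal,d["location"],z).round(4))
                cv2.circle(im,tuple(int(v) for v in d["location"]),3,(0,0,255),1)
    np.savez(f"pics/cal_{k}.npz",R=cal["R"],t=cal["t"],K=[cal[q] for q in("fx","fy","cx","cy")])
    cv2.imwrite(f"pics/w_{k}.png",im)
    tiles.append(cv2.resize(im,(400,300)))
cv2.imwrite("pics/w4.png",np.vstack([np.hstack(tiles[:2]),np.hstack(tiles[2:])]))
print(r.current_time())
E
```

```text
[[-0.001 -0.952 -0.306  0.078]
 [ 1.    -0.001 -0.     0.001]
 [ 0.    -0.306  0.952 -0.07 ]
 [ 0.     0.     0.     1.   ]]
small big_balance_pan [266.8 200.3] 0.86 [0.52   0.4289 0.085 ]
big big_weight_mid [262.5 266.5] 0.96 [0.6732 0.1769 0.104 ]
big big_weight_mid [150.5 213.4] 0.7 [0.5941 0.0321 0.104 ]
big big_weight_mid [255.4 198.9] 0.55 [0.5742 0.167  0.104 ]
big mid_balance_pan [248.4 192.9] 0.87 [0.5779 0.1575 0.07  ]
felt felt_top [252.  188.1] 0.77 [ 0.525  -0.1291  0.016 ]
mid mid_weight_mid [251.4 200. ] 0.79 [ 0.5327 -0.4325  0.07  ]
mid mid_weight_mid [319.3 196.5] 0.61 [ 0.5275 -0.338   0.07  ]
mid small_balance_pan [256.9 194.4] 0.92 [ 0.5331 -0.4245  0.045 ]
6.4
```

View pics/crop.png

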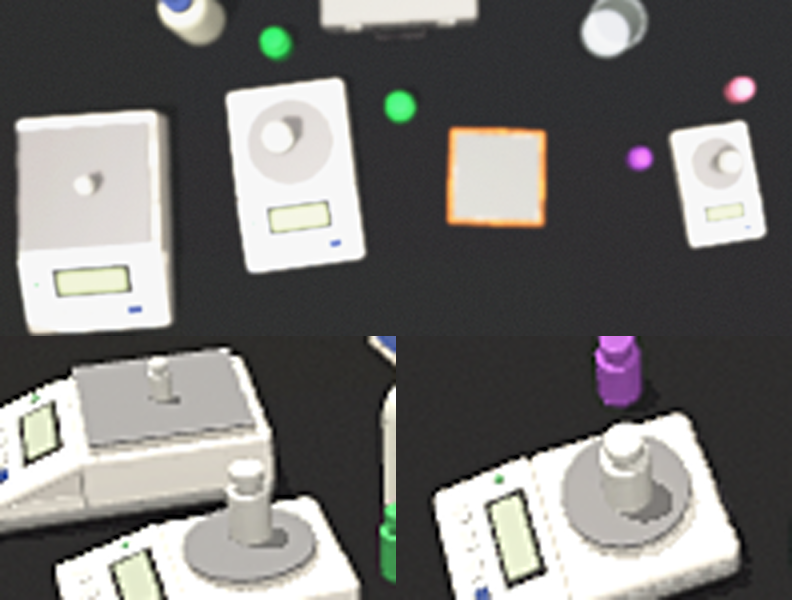

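View pics/w4.png

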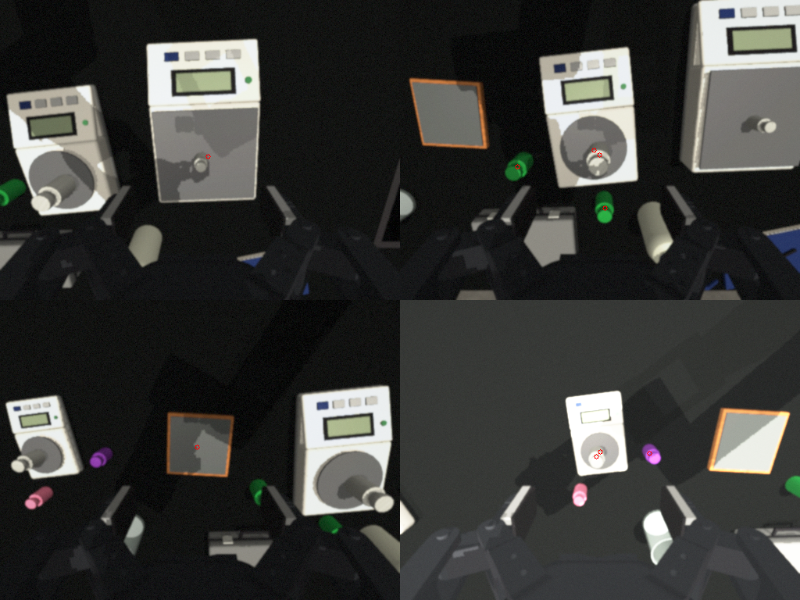

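The crop confirms it: three bare steel weights stand on the pans, and the green, purple and pink look-alikes stand on the bench. In the wrist views the network marks are a few pixels off. I'll rectify the wrist pictures onto the pan planes and the weight-top planes to measure more exactly.

```bash
cat >> h.py <<'E'
def rect(im,R,t,K,c,z,half=.1,s=.0005):
    n=int(2*half/s); u,v=np.meshgrid(np.arange(n),np.arange(n))
    X=np.stack([c[0]+half-v*s,c[1]+half-u*s,np.full(u.shape,z)],-1)@np.array(R).T+np.array(t)   # x up, y left
    return cv2.remap(im,(K[0]*X[...,0]/X[...,2]+K[2]).astype(np.float32),(K[1]*X[...,1]/X[...,2]+K[3]).astype(np.float32),cv2.INTER_CUBIC)
def grid(o,c,half=.1,s=.0005,step=.02):
    o=cv2.convertScaleAbs(o,alpha=1.6)
    for k in np.arange(-.08,.081,step):
        p=int((half-k)/s); col=(0,0,255) if abs(k)<1e-6 else (0,160,0)
        cv2.line(o,(p,0),(p,len(o)),col,1);cv2.line(o,(0,p),(len(o),p),col,1)
    return o
E
python3 - <<'E'
from h import *
C={"small":(.52,.428,.085,.125),"big":(.578,.157,.07,.138),"mid":(.533,-.428,.045,.095),"felt":(.525,-.129,.016,.016)}
rows=[[],[]]
for k,(x,y,zp,zt) in C.items():
    d=np.load(f"pics/cal_{k}.npz");im=cv2.imread(f"pics/w_{k}.png")
    for i,z in enumerate((zp,zt)):
        o=rect(im,d["R"],d["t"],d["K"],(x,y),z); cv2.imwrite(f"pics/r_{k}{i}.png",o)
        rows[i].append(grid(o,(x,y)))
v=np.hstack
cv2.imwrite("pics/rect.png",cv2.resize(np.vstack([v([rows[0][0],rows[0][1],rows[0][2]]),v([rows[1][1],rows[1][2],rows[0][3]])]),(798,532),interpolation=cv2.INTER_AREA))
E
```

```text
(no output)
```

View pics/rect.png

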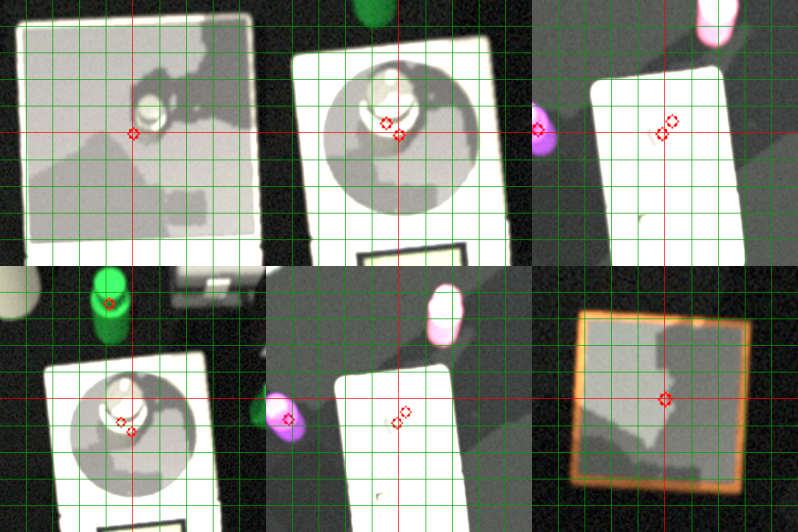

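Readings so far:
- Big pan centre is about (0.5215, 0.4235).
- Mid pan centre is about (0.5746, 0.156).
- Felt centre is about (0.522, -0.125).

The small balance is saturated, so I'll view an enlarged, less bright version with true-size circles at candidate positions.

Run:
```python
from h import *
C={"small":((.52,.428),[((.531,.415),.011)],1.5,(.5215,.4235)),"big":((.578,.157),[((.5945,.165),.019),((.5746,.156),.06)],1.3,0),"mid":((.533,-.428),[((.533,-.428),.038)],.75,0)}
out=[]
for k,(c,L,g,_) in C.items():
    o=cv2.convertScaleAbs(cv2.imread(f"pics/r_{k}0.png"),alpha=g)[60:340,60:340]
    o=cv2.resize(o,(560,560),interpolation=cv2.INTER_CUBIC)   # 4 px/mm
    f=lambda p:(int(280+(c[1]-p[1])*4000),int(280+(c[0]-p[0])*4000))
    for p,rad in L: cv2.circle(o,f(p),int(rad*4000),(0,255,255),1)
    cv2.drawMarker(o,(280,280),(0,0,255),0,12,1)
    out.append(o[100:460,100:460] if k!="big" else cv2.resize(o,(360,360)))
# mid also
o=cv2.resize(cv2.imread("pics/r_mid0.png")[60:340,60:340],(360,360));
cv2.imwrite("pics/z.png",np.vstack([np.hstack(out[:2]),np.hstack([out[2],o])])[:, :][:720].repeat(1,0)[:600+120:1][:720] if False else cv2.resize(np.vstack([np.hstack(out[:2]),np.hstack([out[2],o])]),(600,600),interpolation=cv2.INTER_AREA))
```

```text
(no output)
```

View pics/z.png

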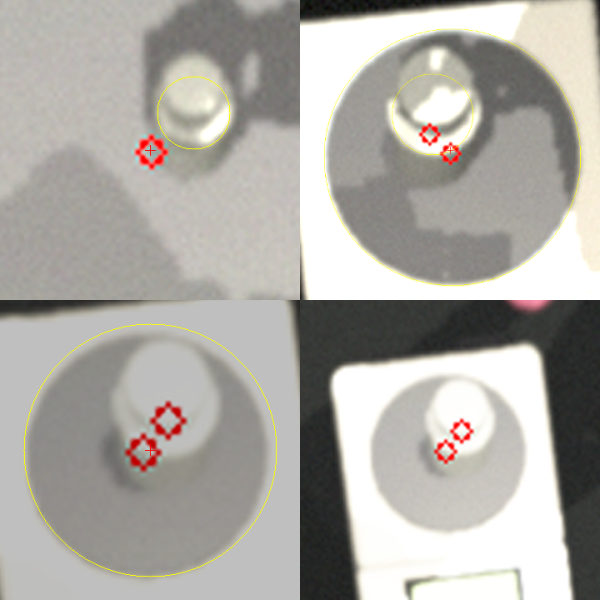

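Fitting foot and shoulder edges with parallax taken into account:
- small foot (0.5205, 0.416)
- big foot (0.577, 0.166)
- mid foot (0.534, -0.432)
- small pan centre (0.5325, -0.4275)

First I park the small weight on the felt.

```bash
cat >> h.py <<'E'
BIG=(.522,.424,.085);MID=(.5746,.156,.07);SML=(.5325,-.4275,.045);FELT=(.522,-.1255,.016)
def pick(x,y,z,rel,op,grip):
    jaws.set_gripper(op,grip)
    r.movep([x,y,.30],Q)
    r.move_straight([x,y,z+rel+.03],rate=.2)
    hit=r.move_straight([x,y,z+rel],rate=.06,force_limit=8)
    jaws.set_gripper(0.,grip)
    w=r.current_width(); p=r.current_tool_pos()
    r.move_straight([x,y,.30],rate=.15)
    print("pick hit",hit,"w",round(w,3),"after",round(r.current_width(),3),np.round(p,4),"F",np.round(r.current_wrist_force(),2),round(r.current_time(),1))
def place(x,y,z,rel,op):
    r.movep([x,y,.30],Q); r.pause(.2)
    r.move_straight([x,y,z+rel+.006],rate=.15); r.pause(.2)
    hit=r.move_straight([x,y,z+rel-.004],rate=.015,force_limit=3)
    p=r.current_tool_pos(); r.pause(.2)
    jaws.set_gripper(op); r.pause(.2)
    r.move_straight([x,y,.30],rate=.12)
    print("place hit",hit,np.round(p,4),"F",np.round(r.current_wrist_force(),2),round(r.current_time(),1))
def look(name,x,y):
    r.movep([x-.05,y,.36],Q); cal=wcal(); im=cams.camera("wrist")
    np.savez(f"pics/cal_{name}.npz",R=cal["R"],t=cal["t"],K=[cal[q] for q in("fx","fy","cx","cy")])
    cv2.imwrite(f"pics/w_{name}.png",im); return cal,im
E
python3 - <<'E'
from h import *
print(r.tip_reach)
pick(.5205,.416,.085,.077,.6,40)
im1=cams.camera("wrist"); b=cams.camera("side")
cv2.imwrite("pics/held1.png",np.hstack([cv2.resize(im1,(400,300)),cv2.resize(b[60:260,100:360],(390,300))]))
E
```

```text
0.0726
pick hit False w 0.242 after 0.241 [0.5208 0.4161 0.1626] F [ 0.36 -0.69 -0.69] 12.6
```

View pics/held1.png

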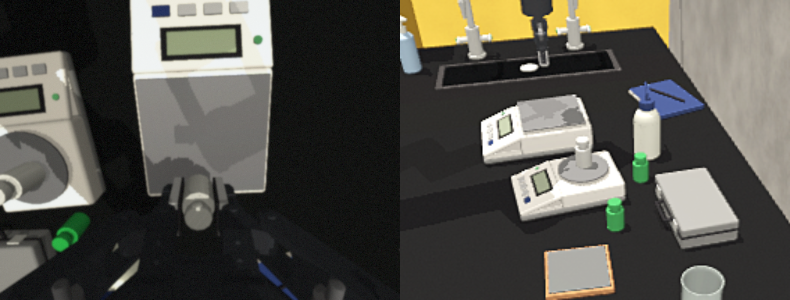

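Wrist tile: the small weight is gripped upright between the pads at (198,200). Side tile: the big pan is now empty. Next I park it on the felt and check the empty big pan's centre.

Run:
```python
from h import *
place(*FELT,.077,.6)
look("felt1",*FELT[:2]); look("bigpan",*BIG[:2])
o=[]
for k,c in(("felt1",FELT),("bigpan",BIG)):
    d=np.load(f"pics/cal_{k}.npz");q=rect(cv2.imread(f"pics/w_{k}.png"),d["R"],d["t"],d["K"],c[:2],c[2],half=.12,s=.0006)
    q=cv2.convertScaleAbs(q,alpha=1.5); cv2.drawMarker(q,(200,200),(0,0,255),0,10,1); o.append(q)
cv2.imwrite("pics/m1.png",np.hstack(o)); print(r.current_time())
```

```text
place hit True [ 0.5221 -0.1255  0.0935] F [ 0.37  1.18 -0.05] 19.7
22.1833
```

View pics/m1.png

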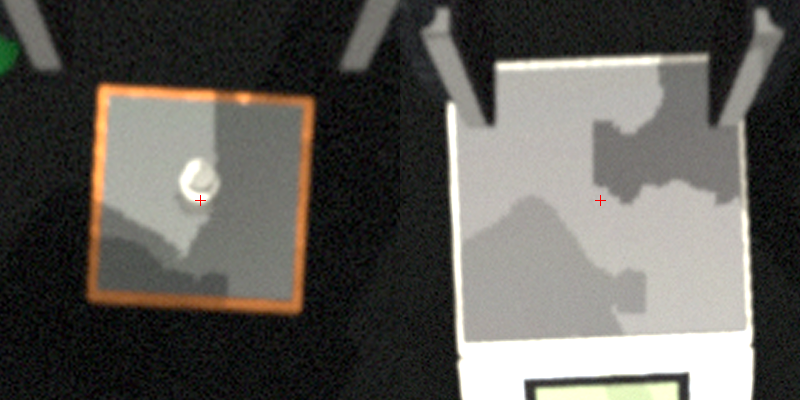

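Left: the small weight stands on the felt, its foot centre near (200,197). Right: the empty big pan is centred on my mark at (600,200) to about 1 mm. Next the big weight goes to the big balance, then the mid weight to the mid balance, with a look between.

Run:
```python
from h import *
pick(.577,.166,.07,.084,.8,60)
place(*BIG,.084,.8)
look("big2",*BIG[:2])
o=[]
for k,c in(("big2",BIG),):
    d=np.load(f"pics/cal_{k}.npz");q=rect(cv2.imread(f"pics/w_{k}.png"),d["R"],d["t"],d["K"],c[:2],c[2],half=.12,s=.0006)
    cv2.drawMarker(q,(200,200),(0,0,255),0,10,1); o.append(q)
s=cams.camera("side")
cv2.imwrite("pics/m2.png",np.hstack(o+[cv2.resize(s[100:300,140:340],(400,400))])); print(r.current_time())
```

```text
pick hit False w 0.434 after 0.428 [0.5774 0.1658 0.1547] F [ 0.24  0.3  -5.49] 26.5
place hit True [0.5221 0.4241 0.1697] F [-0.61  0.74 -1.21] 31.4
31.9167
```

View pics/m2.png

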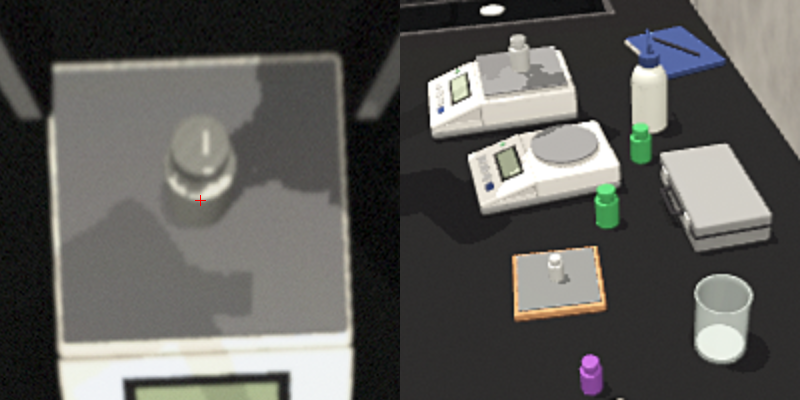

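The big weight stands upright on the big pan, its foot about 2 mm from the centre mark, and the mid pan is empty. Next is mid to mid, then small to small.

Run:
```python
from h import *
pick(.534,-.432,.045,.077,.6,50)
place(*MID,.077,.6)
look("mid2",*MID[:2])
pick(.523,-.1255,.016,.077,.6,40)
place(*SML,.077,.6)
look("sml2",*SML[:2])
o=[]
for k,c in(("mid2",MID),("sml2",SML)):
    d=np.load(f"pics/cal_{k}.npz");q=rect(cv2.imread(f"pics/w_{k}.png"),d["R"],d["t"],d["K"],c[:2],c[2],half=.08,s=.0004)
    q=cv2.convertScaleAbs(q,alpha=.8 if k=="sml2" else 1)
    cv2.drawMarker(q,(200,200),(0,0,255),0,10,1); o.append(q)
cv2.imwrite("pics/m3.png",np.hstack(o)); print(r.current_time())
r.movep([.45,0,.4],Q); cv2.imwrite("pics/side9.png",cv2.resize(cams.camera("side")[110:384,110:384],(590,590)))
```

```text
pick hit False w 0.312 after 0.31 [ 0.5343 -0.4323  0.1226] F [ 0.33 -0.04 -2.07] 38.5
place hit True [0.5747 0.156  0.1475] F [-0.5  -0.39 -0.7 ] 44.7
pick hit False w 0.241 after 0.246 [ 0.5232 -0.1255  0.0934] F [ 0.49 -1.09 -1.08] 50.1
place hit True [ 0.5325 -0.4276  0.1225] F [-0.16 -0.03  0.75] 55.9
56.3333
```

View pics/m3.png

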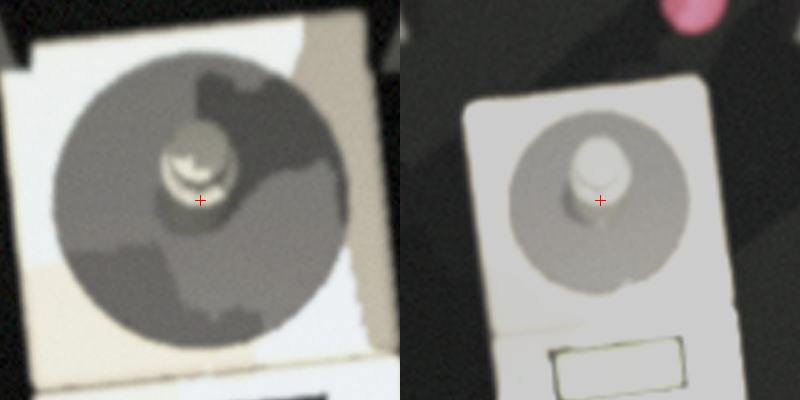

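View pics/side9.png

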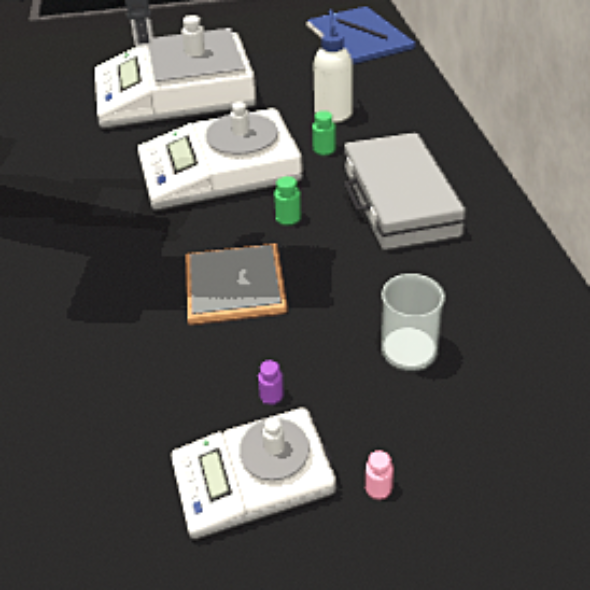

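In the rectified view the mid and small feet lie within about 2 mm of the pan centres, at (200,200) and (600,200). The side view shows all three weights upright, the felt empty, and the bystanders and look-alikes in place. I'm handing the job in.

```bash
python3 -c "
from h import *
r.sign_off()"
```

```text
the job is handed in; nothing more can be done
```

I put all three weights on their own balances and handed the job in at about 57 s of robot time, against the 106 s limit. I parked the small weight on the felt, moved the big one to the big balance and the mid one to the mid balance, then moved the small one to the small balance. Each weight was set down until the gripper felt contact.

- **Final checks:** The last wrist and side pictures show all three upright, each within about 2–3 mm of its pan's centre. The felt is empty, and the wash bottle, case, beaker and coloured look-alikes are where they were. Nothing failed during the moves.
- **Disagreement:** The networks' marks were up to about 15 mm off between cameras, and the small weight was missed in the wrist view. I therefore took positions from wrist pictures corrected onto the pan planes, and the grasps and placements agreed with those.

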